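Slide the clothespin tin under the organiser and shut its door

ROBOT

A 6-joint arm with a two-finger parallel gripper is mounted at the origin on the work surface. World frame = base frame: x ahead of the robot, y to its left, z up, the work surface at z = 0. Lengths are in mm, angles in rad, forces in N, time in s.
With the tool pointing down it reaches from about 275 to 1000 mm from the base axis. Payload 8.4 kg.
Tool frame: the origin (TCP) lies at the very end of the fingers, on their centre line; the grasp point (between the pads) lies 19 mm behind it; z points along the fingers, y is the line along which they close (so a half turn about z gives the same grasp; the last joint's range is limited). The gripper opens to 85 mm and grips with 20 to 120 N. Pads are 22 mm wide; open, the fingers measure 114 mm over their backs; the gripper's body (76 mm by 85 mm) begins 54 mm behind the grasp point. The pads swing forward as they close: fully open they stand 13 mm farther back than shut.
Start: joints at [-1.236, 0.353, 1.633, -0, 1.155, -0.002], TCP at [206.541, -589.889, 231.281] pointing down, gripper open.
Joint ranges: [-2.63, 2.63], [-0.92, 2.1], [0.06, 2.66], [-1.3, 4.44], [0, 2.69], [-3.02, 3.02]. Speed limits (rad/s): [2.22, 2.22, 2.79, 3.14, 3.14, 3.14].

INTERFACE

Orientations are given as [roll, pitch, yaw] about the fixed x, y, z axes, in that order (R = Rz(yaw) Ry(pitch) Rx(roll)).
In Python, from rig import telemetry, imaging, r gives the robot as it stands. The module is installed in compiled form; this text tells all that it offers.
- The arm moves only by the tool step_arm, never from a script. Its argument "moves" is a list of rows, each a list of 3 entries, a list of its own where there are three numbers: the turn, a rotation vector about the tool's x, y, z scaled (see below), then the shift along the tool's x, y, z scaled (see below), then the opening, from -1 (shut) to 1 (fully open). A call has 1 to 8 rows; each row is the pose to reach, as a shift and turn from the pose commanded when the call began, along the tool's axes at that moment; what a row does not reach only later rows make up. The controller multiplies each number of a shift by 200 mm and each number of a turn by 45 degrees. A row lasts 1/10 s, in which the tool goes at most 50 mm and 8.59 degrees, less where a joint would pass 70% of its speed; a pose out of reach is approached as far as the arm can. A call with a number of a shift or a turn outside -1 to 1 is refused whole. A call with a gripper value outside its range is refused whole. The fingers move at their own pace and stop on an object; "squeeze" is the grip in N (left out, the last holds). Time passes only in rows, so rows that repeat a pose let the fingers close. It gives the time, the measured TCP pose, the force, the opening and the grip force at its end, in the units of the state.
- telemetry.sense(): the state, without advancing time (a new reading comes with each control period).
- imaging.grab_frame(name): name is "side" or "top"; returns the picture (384x512x3 uint8, red, green, blue); there is no depth.
- imaging.calibration(name): a dict with "fx", "fy", "cx", "cy" (pixels), "cam_to_world" (4x4, takes a point from camera to world coordinates). Camera axes: x right, y up, looking along -z (the intrinsics and any distortion apply to the point x, -y, -z); pixel columns grow to the right and rows downward; lengths in mm; the calibration is good to about 2 mm. A picture is of the moment at which its call begins. calibration takes no time and is no camera call.
- r.sign_off(): hands the job in; it is judged then, once.
Trained networks look in the newest picture that a camera, given by its name, has taken for a name from the list of things; names that differ only in an ending like _2 or _b are one class to them, and where a whole thing is asked for, a point or a joint stands for the part that bears it (a point fixed in the world has none). Each returns a list of dicts, best first, with "conf" (0 to 1); they miss things now and then, are a little off and sometimes report something else, mostly with a low value. They report only what shows in the picture. A call takes as long as a camera call. They do not tell look-alikes from the thing itself.
- imaging.recognise(camera, name): "extent" ([left, top, width, height] in pixels, round what is visible of it).
- imaging.mark_of(camera, name): "xy" ([column, row] in pixels: a listed point, or the origin of a listed thing).
The state is a dict: "clock": time; "qpos": joint angles; "qvel": joint speeds; "joint_efforts": joint torques, N m; "eef_pos": TCP position; "tcp_rot": TCP orientation; "contact_force": force on the tool from outside, world axes, zero at the start; "wrist_torque": the same for the moment, N m; "opening": opening from 0.0 (shut) to 1.0 (fully open); "grasp_force": force on a finger pad.
Only numpy, scipy, OpenCV 4.12 (cv2) and the standard library are available. Lean on these libraries where they do the work, as an engineer would, in place of code of your own. Each camera call takes 0.05 s, during which the arm holds its last target. There are 200 camera calls.

TASK

Put the clothespin tin away: slide it along the counter, without lifting or tipping it, through the open doorway of the low organiser until it is wholly inside under the top, then swing the blue door fully shut. Leave the cup and everything else standing where it is.

Things in the scene. Friction and masses are not known exactly. Their poses are not given: they have to be found in the camera images.
- tin: round steel clothespin tin with a green band and two wooden strips on its lid, lid diameter 100 mm (body 96), height 50 mm, 0.25 kg or so; too wide to grasp; origin at the centre of its underside, z up. It stands loose on the counter in front of the organiser
- bay_mouth (a point): centre of the organiser's left doorway, at counter level in the plane of the front edge; x points into the bay, y to the left along the front, z up. Clear opening 130 mm wide (y -65 to +65), 75 mm high; bay 170 mm deep to a low rear lip, open at the back above it; no floor of its own, the counter runs in
- organiser_top (a point): centre of the organiser's upper face, 87 mm above the counter; axes as bay_mouth. Fixed low white melamine unit 305 mm wide (y), 180 mm deep (x), side walls 15 mm, wooden top 12 mm thick that starts 24 mm behind the front edge of the side walls (a finger gap). The doorless second bay is the right-hand half
- door (a joint): blue hinged door of the left bay: 0 is fully shut, opening towards the robot up to 2.4 rad; 1.57 stands square to the front. Stays where it is left (light hinge friction, no spring). Panel 160 mm wide, 80 mm high from 3 mm above the counter, 12 mm thick; a small round knob on the outer face near the free edge stands out about 45 mm
- door_hinge (a point): hinge line of the door, at its left (+y) edge, at the height of the panel's middle; with the door shut the panel runs from here along -y of bay_mouth
- cup: white ceramic measuring cup with a handle at its +y side, 72 mm across, 70 mm high; origin at the centre of its underside; leave it alone
- jug: closed blue detergent jug 100 x 150 x 243 mm high; origin at the centre of its underside; leave it alone
- spray: white spray bottle with an orange nozzle head, 66 mm across, 176 mm high; origin at the centre of its underside; leave it alone
- lint_brush: red plastic lint brush 145 mm long, 25 mm high, in the organiser's right-hand bay; origin under its middle; leave it alone
- soap_dish: blue ceramic dish with green soap, 85 x 120 x 28 mm; origin at the centre of its underside; leave it alone
- stain_jar: amber glass jar 70 mm across, 110 mm high; origin at the centre of its underside; leave it alone
Things that resemble listed ones, but are neither listed nor needed, are in the scene too. Leave any pink or yellow look-alike of the tin alone.

How it is judged (in metres and radians):
On the way:
1. the tin stands in the left bay (at most about 10 mm of it still sticking out) while the door is still open (x of tin in the frame of bay_mouth between 0.04 and 0.13 m and y of tin in the frame of bay_mouth between -0.03 and 0.03 m and value of joint door above 0.5 rad), for 0.2 s.
At the end, for the whole second after the job is handed in: The tin stands upright on the counter and at rest in the left bay, its centre 48 to 130 mm behind the front edge (wholly inside) and within 30 mm of the bay's middle line, and the door is shut to within 0.05 rad and still (x of tin in the frame of bay_mouth between 0.048 and 0.13 m and y of tin in the frame of bay_mouth between -0.03 and 0.03 m and angle between tin's own z axis and vertical below 0.1 rad and height (world z) of tin below 0.006 m and linear speed of tin below 0.01 m/s and value of joint door below 0.05 rad and velocity of joint door between -0.05 and 0.05 rad/s); the robot touches nothing.
It fails at once if the cup is shifted by more than 25 mm or tipped (distance of cup from where it was at the start of the episode above 0.025 m or angle between cup's own z axis and vertical above 0.3 rad).
It fails at once if the jug or spray bottle is shifted by more than 25 mm or tipped (distance of any of jug, spray from where it was at the start of the episode above 0.025 m or angle between any of jug, spray's own z axis and vertical above 0.3 rad).
It fails at once if the lint brush is shifted by more than 25 mm or tipped (distance of lint_brush from where it was at the start of the episode above 0.025 m or angle between lint_brush's own z axis and vertical above 0.3 rad).
It fails at once if the soap dish or jar is shifted by more than 25 mm or tipped (distance of any of soap_dish, stain_jar from where it was at the start of the episode above 0.025 m or angle between any of soap_dish, stain_jar's own z axis and vertical above 0.3 rad).
It fails at once if the tin is lifted more than 20 mm off the counter or tipped by more than 0.35 rad (height (world z) of tin above 0.02 m or angle between tin's own z axis and vertical above 0.35 rad).
It also fails if it takes over 67 s, if anything falls off the work surface, if the arm or the gripper's body presses on something with over 40 N, if the wrist force passes 120 N, or if a joint passes its speed limit or range.

## Working session

There is one attempt and no reset: what is moved stays moved. The work goes in short steps, Python scripts to look and compute and a tool call to move; the robot and the scene stay as the last step left them, time stands still between calls to the robot, and variables do not carry over. Pictures are saved under pics/ and viewed, at most 10 in all, crops included, and the job is handed in when it is done.

Besides the shell and the picture viewer there is one more tool, called after "Call:" as name([rows], argument=value, ...), one row to a line, values as JSON. step_arm: Moves the arm, as the interface text tells. Its arguments: {"type":"object","properties":{"moves":{"type":"array"},"squeeze":{"type":"number"}},"required":["moves"]}

```bash
mkdir -p pics; cat > h.py <<'E'
import numpy as np, cv2
from rig import telemetry, imaging, r
def save(c,f):
    im=imaging.grab_frame(c); cv2.imwrite('pics/'+f,im[:,:,::-1]); return im
def px2w(c,uv,z):
    k=imaging.calibration(c); T=np.array(k["cam_to_world"])
    d=T[:3,:3]@np.array([(uv[0]-k["cx"])/k["fx"],-(uv[1]-k["cy"])/k["fy"],-1.])
    o=T[:3,3]; return (o+d*(z-o[2])/d[2]).round(1)
def w2px(c,p):
    k=imaging.calibration(c); T=np.linalg.inv(np.array(k["cam_to_world"]))
    q=T[:3,:3]@np.array(p)+T[:3,3]
    return [round(k["cx"]-k["fx"]*q[0]/q[2],1),round(k["cy"]+k["fy"]*q[1]/q[2],1)]
E
python3 - <<'E'
from h import *
save('top','t0.png');save('side','s0.png')
for c in('top','side'):
    k=imaging.calibration(c);print(k.keys(),np.array(k["cam_to_world"]).round(2).tolist(),k["fx"])
    for n,z in(('tin',0),('bay_mouth',0),('organiser_top',87),('door_hinge',43),('cup',0),('soap_dish',0),('stain_jar',0),('jug',0),('spray',0)):
        for d in imaging.mark_of(c,n)[:3]: print(c,n,round(d['conf'],2),np.round(d['xy'],1),px2w(c,d['xy'],z))
print(telemetry.sense())
E
```

```text
dict_keys(['fx', 'fy', 'cx', 'cy', 'cam_to_world']) [[0.0, 1.0, -0.07, 457.84], [-1.0, 0.0, -0.0, 4.74], [-0.0, 0.07, 1.0, 1318.38], [0.0, 0.0, 0.0, 1.0]] 404.80380679303715
top tin 0.93 [331.1 233.5] [ 403.7 -211.6    0. ]
top tin 0.86 [275.2 247.8] [357.2 -30.8   0. ]
top tin 0.74 [285.7 198.8] [515.6 -64.9   0. ]
top bay_mouth 0.74 [341.6 170.6] [ 608.5 -247.8    0. ]
top organiser_top 0.81 [255.9 130.9] [720.8  31.3  87. ]
top door_hinge 0.57 [211.2 174.1] [591.3 173.3  43. ]
top door_hinge 0.35 [396.4 204.6] [ 496.5 -410.5   43. ]
top cup 0.73 [340.9 171.8] [ 604.5 -245.5    0. ]
top cup 0.34 [160.4 147.1] [684.7 347.5   0. ]
top soap_dish 0.72 [131.4 172.1] [601.7 440.9   0. ]
top stain_jar 0.58 [160.  148.2] [681.  348.7   0. ]
top jug 0.74 [393.7 149.2] [ 679.6 -419.5    0. ]
top spray 0.88 [395.7 206.6] [ 491.3 -422.1    0. ]
top spray 0.34 [258.4 129.5] [744.1  25.    0. ]
dict_keys(['fx', 'fy', 'cx', 'cy', 'cam_to_world']) [[-0.71, 0.36, -0.61, -232.54], [-0.71, -0.39, 0.59, 748.3], [-0.02, 0.84, 0.54, 769.82], [0.0, 0.0, 0.0, 1.0]] 459.510505081864
side tin 0.94 [274.9 21
[... 516 characters left out ...]
pos': array([-1.23638249e+00,  3.52956513e-01,  1.63343638e+00, -4.93006732e-05,
        1.15521447e+00, -2.39378809e-03]), 'qvel': array([ 1.13760244e-03,  1.25327782e-03, -8.16204294e-05, -1.81455621e-06,
       -2.73738676e-04, -1.67451037e-03]), 'joint_efforts': array([ 2.74748592e-03, -6.05165291e+01, -3.42448211e+01,  2.69453030e-04,
        1.28952917e-03, -1.77941399e-05]), 'eef_pos': array([ 206.52933333, -589.86742751,  231.29255409]), 'tcp_rot': array([-3.14157783e+00,  4.50686399e-05,  3.36827534e-01]), 'contact_force': array([ 0.50751725,  0.04193663, -0.34107708]), 'wrist_torque': array([ 0.01377808, -0.01265306, -0.01710103]), 'grasp_force': 0.0, 'opening': 1.0004255043742105}
```

View pics/t0.png

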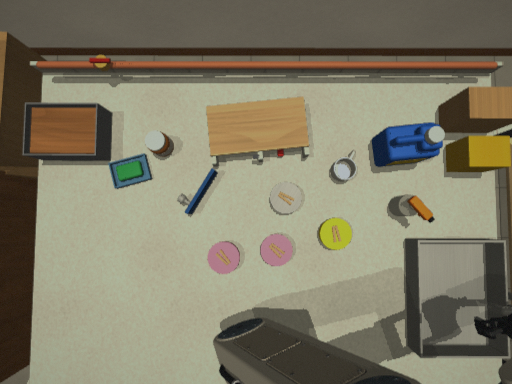

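View pics/s0.png

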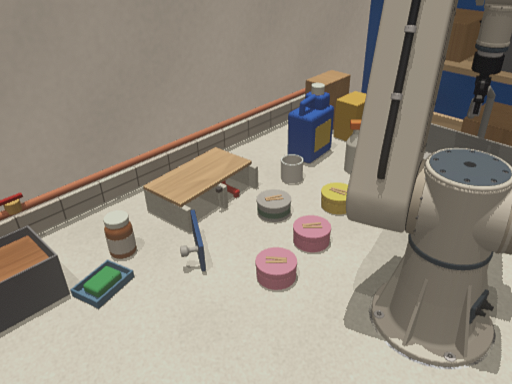

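```bash
python3 - <<'E'
from h import *
im=cv2.imread('pics/t0.png'); cv2.imwrite('pics/c0.png',cv2.resize(im[90:225,170:370],None,fx=4,fy=4,interpolation=cv2.INTER_CUBIC))
E
```

```text
(no output)
```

View pics/c0.png

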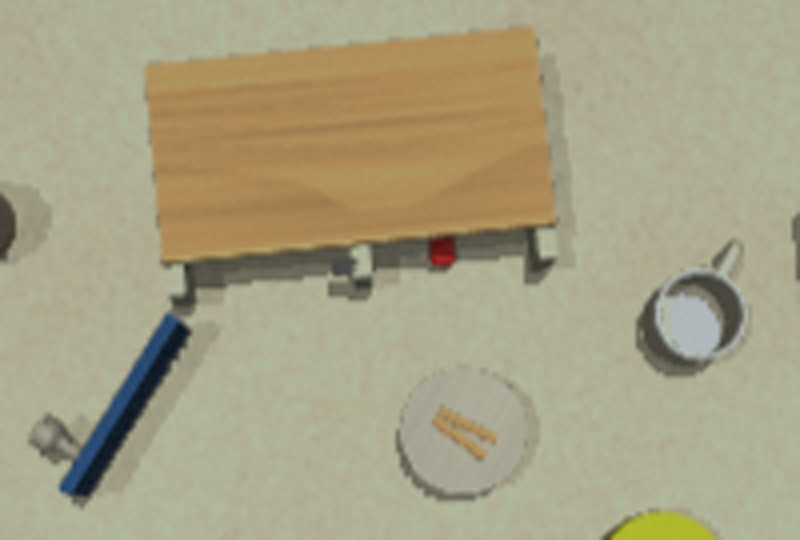

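```bash
python3 - <<'E'
from h import *
f=lambda u,v,z:px2w('top',(170+u/4,90+v/4),z)
P=[f(*p,87) for p in((147,66),(535,28),(554,226),(162,260))]
print(*P)
L=P[3]; R=P[2]
for a,b in((0,1),(3,2)): d=P[a]-P[b]; print(np.linalg.norm(d),np.degrees(np.arctan2(-d[0],d[1])))
for a,b in((0,3),(1,2)): d=P[a]-P[b]; print(np.linalg.norm(d),np.degrees(np.arctan2(d[1],d[0])))
C=sum(P)/4; print('centre of wood',C)
print('walls front mid z87', f(180,303,75),f(362,285,75),f(540,270,75), 'wall top front',f(178,293,87),f(363,275,87),f(542,260,87))
print('door', f(170,314,83),f(190,324,83),f(60,488,83),f(82,496,83),'knob',f(42,432,43))
print('tin',f(462,432,50))
for c in('side',):print(w2px(c,[*f(462,432,50)[:2],50]))
E
```

```text
[797.1 183.9  87. ] [ 827.6 -116.5   87. ] [ 672.7 -130.4   87. ] [645.6 170.4  87. ]
301.9443822958129 5.797447770512353
302.0182941478877 5.148055044338188
152.10029585770042 5.092115124498962
155.5224099607513 5.1277206138425635
centre of wood [735.75  26.85  87.  ]
walls front mid z87 [613.9 157.6  75. ] [628.3  16.9  75. ] [ 640.4 -120.7   75. ] wall top front [620.1 157.8  87. ] [634.4  16.1  87. ] [ 646.3 -121.1   87. ]
door [604.4 164.2  83. ] [596.7 148.8  83. ] [470.8 246.5  83. ] [464.7 229.6  83. ] knob [515.2 269.3  43. ]
tin [515.9 -61.6  50. ]
[np.float64(273.2), np.float64(198.7)]
```

Call:
step_arm([
  [[0,0,0],[0.25,-0.2,0],0],
  [[0,0,0],[0.45,-0.36,0],0],
  [[0,0,-0.1],[0.65,-0.52,0],0],
  [[0,0,-0.25],[0.85,-0.68,0],0],
  [[0,0,-0.4],[1,-0.8,0],0],
  [[0,0,-0.55],[1,-0.8,0],0],
  [[0,0,-0.6],[1,-0.8,0],0],
])

```text
clock: 1.7
eef_pos: [343.5, -371.1, 231.6]
tcp_rot: [3.141, -0.0, 0.815]
contact_force: [-0.4, -0.7, -0.1]
opening: 0.5
grasp_force: 0.0
```

```bash
cat >> h.py <<'E'
from scipy.spatial.transform import Rotation as Ro
M=np.array([628.,89.,0]); A=np.radians(5.3)
ex=np.array([np.cos(A),np.sin(A),0]); ey=np.array([-np.sin(A),np.cos(A),0])
def mf(x,y,z=0): return M+x*ex+y*ey+[0,0,z]
def tomf(p): d=np.array(p)-M; return np.round([d@ex,d@ey],1)
def plan(p,yaw,rpy=None):
    s=telemetry.sense(); R0=Ro.from_euler('xyz',s['tcp_rot'])
    R1=Ro.from_euler('xyz',rpy if rpy else [np.pi,0,yaw])
    print('t',round(s['clock'],2),'tcp',s['eef_pos'].round(1),s['tcp_rot'].round(3),'open',round(s['opening'],2),'F',s['contact_force'].round(1))
    print('target',np.round(p,1),'turn',(np.degrees((R0.inv()*R1).as_rotvec())/45).round(3),'shift',(R0.inv().apply(np.array(p)-s['eef_pos'])/200).round(3))
E
python3 -c "
from h import *
t=tomf([516,-62,0]);print(t)
g=np.array([-80,0.]);u=(g-t)/np.linalg.norm(g-t);print(u,np.linalg.norm(g-t),np.arctan2(u[1],u[0])+A)
p=t-u*75;plan(mf(*p,120),np.arctan2(u[1],u[0])+A)"
```

```text
[-125.5 -140. ]
[0.30908607 0.95103407] 147.20818591369164 1.3490668780662578
t 1.7 tcp [ 343.5 -371.1  231.6] [ 3.141 -0.     0.815] open 0.5 F [-0.4 -0.7 -0.1]
target [ 499.5 -135.2  120. ] turn [ 0.001 -0.    -0.679] shift [ 1.393 -0.241  0.558]
```

Call:
step_arm([
  [[0,0,-0.1],[0.2,-0.03,0],0],
  [[0,0,-0.25],[0.4,-0.07,0],0],
  [[0,0,-0.4],[0.6,-0.1,0.05],0],
  [[0,0,-0.55],[0.8,-0.13,0.15],0],
  [[0,0,-0.68],[1,-0.17,0.25],0],
  [[0,0,-0.68],[1,-0.17,0.3],0],
  [[0,0,-0.68],[1,-0.17,0.3],0],
])

```text
clock: 2.4
eef_pos: [455.4, -203.7, 170.0]
tcp_rot: [-3.139, -0.0, 1.344]
contact_force: [0.5, -0.7, 0.3]
opening: 0.499
grasp_force: 0.0
```

```bash
python3 -c "
from h import *
t=tomf([516,-62,0])
g=np.array([-80,0.]);u=(g-t)/np.linalg.norm(g-t)
p=t-u*75;plan(mf(*p,22),np.arctan2(u[1],u[0])+A)"
```

```text
t 2.4 tcp [ 455.4 -203.7  170. ] [-3.139 -0.     1.344] open 0.5 F [ 0.5 -0.7  0.3]
target [ 499.5 -135.2   22. ] turn [-0.003 -0.    -0.007] shift [0.383 0.139 0.74 ]
```

Call:
step_arm([
  [[0,0,0],[0.2,0.07,0.05],0],
  [[0,0,0],[0.38,0.14,0.15],0],
  [[0,0,0],[0.38,0.14,0.35],0],
  [[0,0,0],[0.38,0.14,0.55],0],
  [[0,0,0],[0.38,0.14,0.74],0],
  [[0,0,0],[0.38,0.14,0.74],0],
])

```text
clock: 3.0
eef_pos: [497.4, -137.4, 20.1]
tcp_rot: [-3.135, -0.0, 1.34]
contact_force: [-0.6, 0.9, 0.7]
opening: 0.496
grasp_force: 0.0
```

```bash
python3 -c "
from h import *
im=save('top','t1.png');cv2.imwrite('pics/c1.png',cv2.resize(im[90:270,190:370,::-1],None,fx=3,fy=3,interpolation=cv2.INTER_CUBIC))
plan(mf(-80,0,22)-57*np.array([np.cos(1.349),np.sin(1.349),0]),1.349)"
```

```text
t 3.05 tcp [ 498.9 -137.8   22.4] [-3.138  0.     1.34 ] open 0.5 F [-0.5  0.2  0.5]
target [535.8  26.   22. ] turn [-0.005  0.    -0.011] shift [ 0.839 -0.008  0.002]
```

View pics/c1.png

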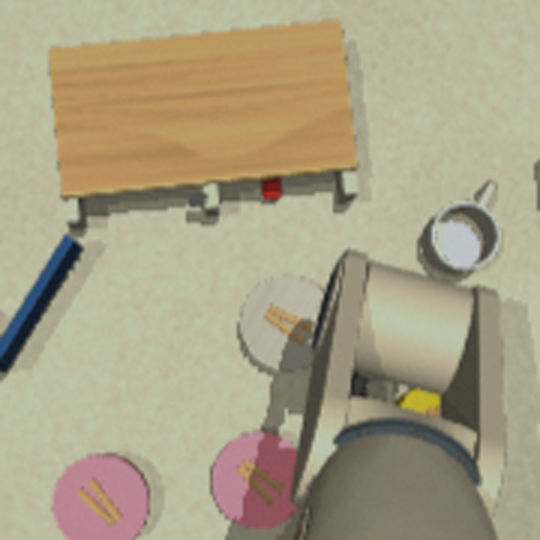

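The tin (crop 288,325) is untouched, with the gripper behind its right side. I push it left now.

Call:
step_arm([
  [[0,0,0],[0.06,0,0],0],
  [[0,0,0],[0.12,0,0],0],
  [[0,0,0],[0.18,0,0],0],
  [[0,0,0],[0.24,0,0],0],
  [[0,0,0],[0.3,0,0],0],
  [[0,0,0],[0.36,0,0],0],
  [[0,0,0],[0.42,0,0],0],
  [[0,0,0],[0.42,0,0],0],
])

```text
clock: 3.85
eef_pos: [520.7, -53.4, 24.2]
tcp_rot: [3.14, -0.001, 1.344]
contact_force: [-0.5, 0.7, -0.2]
opening: 0.494
grasp_force: 0.0
```

```bash
python3 -c "
from h import *
im=save('top','t2.png');save('side','s2.png');cv2.imwrite('pics/c2.png',np.hstack([cv2.resize(im[120:270,190:320,::-1],None,fx=3,fy=3),cv2.resize(cv2.imread('pics/s2.png')[120:270,150:280],None,fx=3,fy=3)]))
for d in imaging.mark_of('top','tin')[:4]+imaging.mark_of('side','tin')[:4]: print(d['conf'],d['xy'])
plan(mf(-80,0,22)-57*np.array([np.cos(1.349),np.sin(1.349),0]),1.349)"
```

```text
0.94 [334.0, 236.0]
0.68 [223.8, 257.4]
0.62 [266.3, 192.6]
0.77 [308.2, 242.0]
0.7 [256.2, 221.0]
0.59 [333.7, 202.2]
0.59 [275.0, 276.3]
t 4.05 tcp [519.6 -54.9  23.4] [ 3.141 -0.     1.343] open 0.5 F [-0.2 -0.4  1.3]
target [535.8  26.   22. ] turn [ 0.    -0.    -0.008] shift [ 0.413 -0.013  0.007]
```

View pics/c2.png

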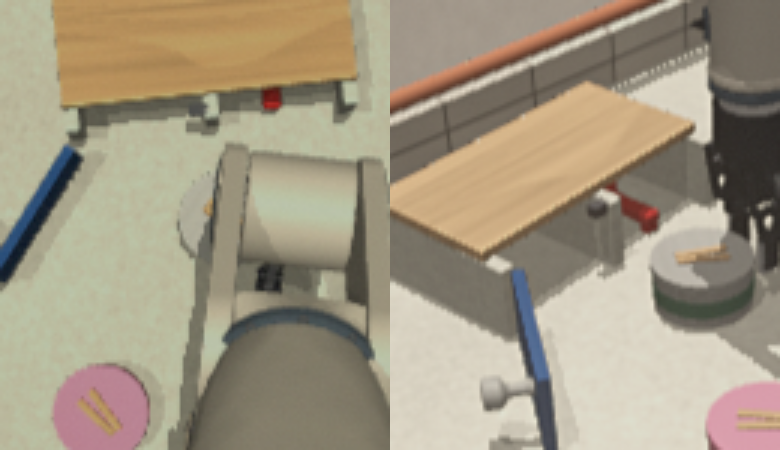

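The tin (side crop lid centre about 702,258) has moved, with the fingers nested behind it. I carry on.

Call:
step_arm([
  [[0,0,0],[0.06,0,0],0],
  [[0,0,0],[0.12,0,0],0],
  [[0,0,0],[0.18,-0.01,0],0],
  [[0,0,0],[0.24,-0.01,0],0],
  [[0,0,0],[0.3,-0.01,0],0],
  [[0,0,0],[0.36,-0.01,0],0],
  [[0,0,0],[0.41,-0.01,0],0],
  [[0,0,0],[0.41,-0.01,0],0],
])

```text
clock: 4.85
eef_pos: [536.7, 26.6, 23.3]
tcp_rot: [3.141, -0.001, 1.343]
contact_force: [-0.7, -0.4, -0.5]
opening: 0.501
grasp_force: 0.0
```

Call:
step_arm([
  [[0,0,0],[-0.1,0,0],0],
  [[0,0,0],[-0.3,0,0],0],
  [[0,0,0],[-0.4,0,-0.1],0],
  [[0,0,0],[-0.4,0,-0.3],0],
  [[0,0,0],[-0.4,0,-0.4],0],
  [[0,0,0],[-0.4,0,-0.4],0],
])

```text
clock: 5.45
eef_pos: [520.1, -53.3, 106.1]
tcp_rot: [3.136, -0.001, 1.341]
contact_force: [0.3, -0.6, -0.2]
opening: 0.502
grasp_force: 0.0
```

```bash
python3 -c "
from h import *
im=save('top','t3.png');save('side','s3.png');cv2.imwrite('pics/c3.png',np.hstack([cv2.resize(im[120:270,190:320,::-1],None,fx=3,fy=3),cv2.resize(cv2.imread('pics/s3.png')[140:290,160:290],None,fx=3,fy=3)]))
for c in ('top','side'):
  for d in imaging.mark_of(c,'tin')[:4]: print(d['conf'],d['xy'],tomf(px2w(c,d['xy'],0)))
plan(mf(-80-80,0,120),A)"
```

```text
0.9 [334.5, 234.0] [-253.7 -289.4]
0.56 [242.6, 186.7] [-74.2  -6.4]
0.56 [227.2, 257.1] [-296.7   62.7]
0.84 [271.7, 277.5] [-288.2   79.1]
0.83 [337.1, 207.2] [-257.1 -278.5]
0.57 [230.0, 228.6] [-76.2  -5.9]
0.57 [311.5, 240.5] [-284.8 -100. ]
t 5.65 tcp [517.3 -52.6 102.2] [-3.14   0.     1.342] open 0.5 F [-0.6 -0.1 -1. ]
target [468.7  74.2 120. ] turn [-0.002  0.002  1.591] shift [ 0.563 -0.38  -0.088]
```

View pics/c3.png

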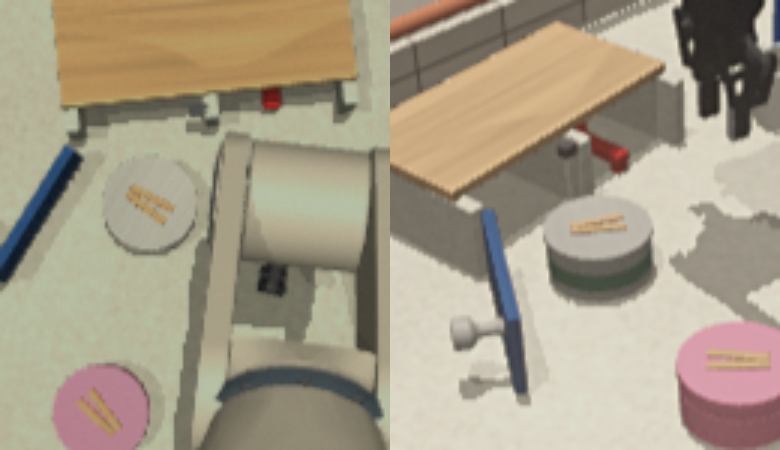

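```bash
python3 -c "
from h import *
t=px2w('top',(190+151/3,120+204/3),50);print(t,tomf(t))
t=px2w('side',(160+(598-390)/3,140+230/3),50);print(t,tomf(t))
for z in(75,87):print(tomf(px2w('top',(190+85/3,120+122/3),z)),tomf(px2w('top',(190+204/3,120+110/3),z)))
plan(mf(-80-85,-4,120),A)"
```

```text
[546.9  80.2  50. ] [-81.6  -1.3]
[542.7  84.4  50. ] [-85.4   3.3]
[ 7.2 58.1] [  8.6 -65.4]
[ 5.4 56.8] [  6.8 -65.4]
t 5.65 tcp [517.3 -52.6 102.2] [-3.14   0.     1.342] open 0.5 F [-0.6 -0.1 -1. ]
target [464.1  69.8 120. ] turn [-0.002  0.002  1.591] shift [ 0.536 -0.398 -0.088]
```

Call:
step_arm([
  [[0,0,0.15],[-0.1,-0.15,-0.05],0],
  [[0,0,0.33],[-0.05,-0.3,-0.1],0],
  [[0,0,0.5],[0.1,-0.4,-0.1],0],
  [[0,0,0.66],[0.25,-0.4,-0.1],0],
  [[0,0,0.82],[0.4,-0.4,-0.1],0],
  [[0,0,1.0],[0.54,-0.4,-0.1],0],
  [[0,0,1.0],[0.54,-0.4,-0.1],0],
])

```text
clock: 6.35
eef_pos: [464.9, 73.0, 122.3]
tcp_rot: [-3.141, 0.001, 0.554]
contact_force: [0.0, -0.5, 0.6]
opening: 0.496
grasp_force: 0.0
```

```bash
python3 -c "
from h import *
plan(mf(-80-82,-1,22),A)"
```

```text
t 6.35 tcp [464.9  73.  122.3] [-3.141e+00  1.000e-03  5.540e-01] open 0.5 F [ 0.  -0.5  0.6]
target [466.8  73.   22. ] turn [-0.001  0.001  0.587] shift [0.009 0.005 0.501]
```

Call:
step_arm([
  [[0,0,0.15],[0,0,0],0],
  [[0,0,0.3],[0,0,0],0],
  [[0,0,0.45],[0.01,0,0.1],0],
  [[0,0,0.587],[0.01,0,0.25],0],
  [[0,0,0.587],[0.01,0,0.4],0],
  [[0,0,0.587],[0.01,0,0.5],0],
  [[0,0,0.587],[0.01,0,0.5],0],
])

```text
clock: 7.05
eef_pos: [463.4, 70.8, 20.3]
tcp_rot: [3.141, 0.007, 0.097]
contact_force: [0.2, -0.4, -0.1]
opening: 0.501
grasp_force: 0.0
```

```bash
python3 -c "
from h import *
plan(mf(0-57,-1,22),A);plan(mf(68-57,-1,22),A)"
```

```text
t 7.05 tcp [463.4  70.8  20.3] [3.141 0.007 0.097] open 0.5 F [ 0.2 -0.4 -0.1]
target [571.3  82.7  22. ] turn [0.001 0.009 0.006] shift [ 0.543 -0.007 -0.012]
t 7.05 tcp [463.4  70.8  20.3] [3.141 0.007 0.097] open 0.5 F [ 0.2 -0.4 -0.1]
target [639.  89.  22.] turn [0.001 0.009 0.006] shift [ 0.883 -0.005 -0.015]
```

Call:
step_arm([
  [[0,0,0],[0.1,0,-0.01],0],
  [[0,0,0],[0.18,0,-0.01],0],
  [[0,0,0],[0.26,0,-0.01],0],
  [[0,0,0],[0.34,0,-0.01],0],
  [[0,0,0],[0.42,0,-0.01],0],
  [[0,0,0],[0.49,0,-0.01],0],
  [[0,0,0],[0.54,0,-0.01],0],
  [[0,0,0],[0.54,0,-0.01],0],
])

```text
clock: 7.85
eef_pos: [575.1, 81.8, 25.8]
tcp_rot: [-3.142, -0.001, 0.096]
contact_force: [-0.9, -0.2, 0.2]
opening: 0.497
grasp_force: 0.0
```

```bash
python3 -c "
from h import *
im=save('top','t4.png');save('side','s4.png');cv2.imwrite('pics/c4.png',np.hstack([cv2.resize(im[120:250,190:320,::-1],None,fx=3,fy=3),cv2.resize(cv2.imread('pics/s4.png')[140:270,130:260],None,fx=3,fy=3)]))
plan(mf(68-57,-1,22),A)"
```

```text
t 7.95 tcp [573.6  81.7  25.5] [3.142 0.    0.096] open 0.5 F [-0.9 -0.9  0.6]
target [639.  89.  22.] turn [0.    0.    0.004] shift [ 0.329 -0.005  0.017]
```

View pics/c4.png

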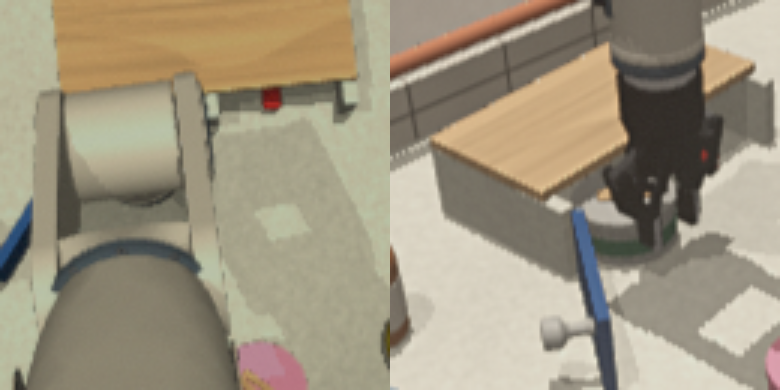

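The tin is entering the doorway, centred, with the fingers behind it. Now the final push.

Call:
step_arm([
  [[0,0,0],[0.06,0,0],0],
  [[0,0,0],[0.12,0,0],0],
  [[0,0,0],[0.17,0,0],0],
  [[0,0,0],[0.22,0,0],0],
  [[0,0,0],[0.26,0,0],0],
  [[0,0,0],[0.3,0,0],0],
  [[0,0,0],[0.32,0,0],0],
  [[0,0,0],[0.32,0,0],0],
])

```text
clock: 8.75
eef_pos: [638.4, 88.1, 25.3]
tcp_rot: [-3.142, -0.001, 0.096]
contact_force: [-0.1, -1.1, 0.2]
opening: 0.495
grasp_force: 0.0
```

Call:
step_arm([
  [[0,0,0],[-0.1,0,0],0],
  [[0,0,0],[-0.3,0,0],0],
  [[0,0,0],[-0.5,0,0],0],
  [[0,0,0],[-0.6,0,-0.1],0],
  [[0,0,0],[-0.7,0,-0.3],0],
  [[0,0,0],[-0.8,0,-0.5],-1],
  [[0,0,0],[-0.8,0,-0.5],-1],
])

```text
clock: 9.45
eef_pos: [479.1, 72.9, 129.8]
tcp_rot: [-3.141, -0.007, 0.096]
contact_force: [0.4, 0.0, 0.2]
opening: 0.169
grasp_force: 0.0
```

```bash
python3 -c "
from h import *
im=save('top','t5.png');save('side','s5.png');cv2.imwrite('pics/c5.png',np.hstack([cv2.resize(im[130:220,170:300,::-1],None,fx=3,fy=3),cv2.resize(cv2.imread('pics/s5.png')[170:260,130:260],None,fx=3,fy=3)]))
plan(mf(68-57,-1,22),A)"
```

```text
t 9.55 tcp [479.2  72.8 126.6] [-3.141 -0.004  0.096] open 0.0 F [-0.3  0.2 -0.1]
target [639.  89.  22.] turn [-0.    -0.005  0.004] shift [ 0.801 -0.004  0.526]
```

View pics/c5.png

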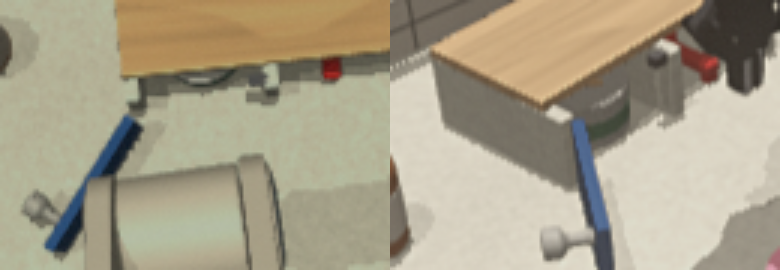

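```bash
cat >> h.py <<'E'
H=mf(-8,75)
def P(th,s,r=85,z=35):
    a=A-np.pi/2-th; n=A-th
    return H+r*np.array([np.cos(a),np.sin(a),0])-s*np.array([np.cos(n),np.sin(n),0])+[0,0,z]
E
python3 -c "
from h import *
print('tin front edge',tomf(px2w('top',(170+205/3,130+85/3),50)))
print(H)
f=lambda u,v,z:px2w('top',(170+u/3,130+v/3),z)
print('door outer edge',f(129,118,83),f(46,246,83),'knob',f(40,207,43))
plan(P(2.22,50,z=126),A);plan(P(2.22,50,z=35),A)"
```

```text
tin front edge [12.6 -3. ]
[613.10640836 162.94038766   0.        ]
door outer edge [601.8 162.7  83. ] [470.8 245.5  83. ] knob [512.1 260.3  43. ]
t 9.55 tcp [479.2  72.8 126.6] [-3.141 -0.004  0.096] open 0.0 F [-0.3  0.2 -0.1]
target [567.4 250.3 126. ] turn [-0.    -0.005  0.004] shift [ 0.523 -0.841  0.005]
t 9.55 tcp [479.2  72.8 126.6] [-3.141 -0.004  0.096] open 0.0 F [-0.3  0.2 -0.1]
target [567.4 250.3  35. ] turn [-0.    -0.005  0.004] shift [ 0.522 -0.841  0.46 ]
```

Call:
step_arm([
  [[0,0,0],[0.12,-0.2,-0.05],-1],
  [[0,0,0],[0.24,-0.4,-0.05],-1],
  [[0,0,0],[0.36,-0.6,-0.05],-1],
  [[0,0,0],[0.48,-0.8,0],-1],
  [[0,0,0],[0.52,-0.84,0.1],-1],
  [[0,0,0],[0.52,-0.84,0.3],-1],
  [[0,0,0],[0.52,-0.84,0.46],-1],
  [[0,0,0],[0.52,-0.84,0.46],-1],
])

```text
clock: 10.35
eef_pos: [562.3, 248.5, 27.4]
tcp_rot: [3.139, 0.009, 0.096]
contact_force: [-0.7, -0.4, 0.2]
opening: -0.002
grasp_force: 0.0
```

```bash
python3 -c "
from h import *
im=save('side','s6.png');cv2.imwrite('pics/c6.png',cv2.resize(im[150:310,110:270,::-1],None,fx=3,fy=3))
for th in np.linspace(2.2,1.3,8): plan(P(th,20),A)"|grep -v '^t '
```

```text
target [550.3 223.6  35. ] turn [0.002 0.007 0.004] shift [-0.08   0.12  -0.024]
target [543. 215.  35.] turn [0.002 0.007 0.004] shift [-0.12   0.16  -0.024]
target [536.9 205.6  35. ] turn [0.002 0.007 0.004] shift [-0.155  0.203 -0.023]
target [532.1 195.5  35. ] turn [0.002 0.007 0.004] shift [-0.184  0.252 -0.023]
target [528.6 184.8  35. ] turn [0.002 0.007 0.004] shift [-0.206  0.303 -0.023]
target [526.5 173.8  35. ] turn [0.002 0.007 0.004] shift [-0.222  0.357 -0.023]
target [525.8 162.6  35. ] turn [0.002 0.007 0.004] shift [-0.231  0.412 -0.022]
target [526.5 151.4  35. ] turn [0.002 0.007 0.004] shift [-0.233  0.468 -0.022]
```

View pics/c6.png

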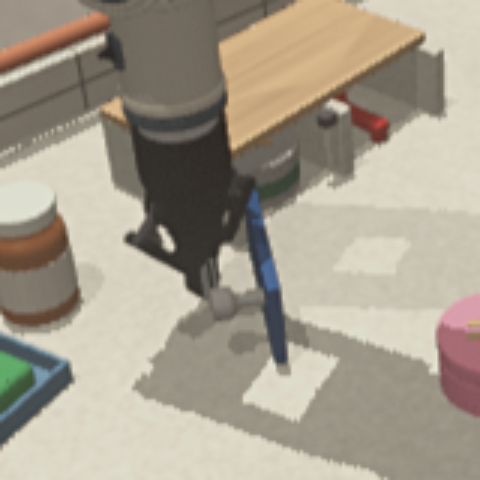

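Call:
step_arm([
  [[0,0,0],[-0.05,0.06,-0.08],-1],
  [[0,0,0],[-0.08,0.12,-0.08],-1],
  [[0,0,0],[-0.12,0.16,-0.08],-1],
  [[0,0,0],[-0.155,0.2,-0.08],-1],
  [[0,0,0],[-0.185,0.25,-0.08],-1],
  [[0,0,0],[-0.205,0.3,-0.08],-1],
  [[0,0,0],[-0.22,0.355,-0.08],-1],
  [[0,0,0],[-0.23,0.41,-0.08],-1],
])

```text
clock: 11.2
eef_pos: [527.6, 162.9, 49.2]
tcp_rot: [-3.142, 0.0, 0.096]
contact_force: [0.7, 2.0, 1.1]
opening: -0.0
grasp_force: 0.7
```

```bash
python3 -c "
from h import *
im=save('side','s7.png');cv2.imwrite('pics/c7.png',cv2.resize(im[150:310,110:270,::-1],None,fx=3,fy=3))
for th in np.linspace(1.3,0.2,8): plan(P(th,19,z=45),A)"|awk '/^t /{if(!n++)print;next}1'
```

```text
t 11.25 tcp [527.2 161.5  49.1] [3.141e+00 1.000e-03 9.500e-02] open 0.0 F [-0.6 -1.3 -0.1]
target [526.9 150.5  45. ] turn [0.001 0.001 0.004] shift [-0.007  0.055  0.02 ]
target [529.9 137.2  45. ] turn [0.001 0.001 0.004] shift [0.002 0.123 0.02 ]
target [535.  124.5  45. ] turn [0.001 0.001 0.004] shift [0.021 0.188 0.02 ]
target [542.  112.7  45. ] turn [0.001 0.001 0.004] shift [0.05 0.25 0.02]
target [550.7 102.2  45. ] turn [0.001 0.001 0.004] shift [0.089 0.307 0.02 ]
target [561.   93.2  45. ] turn [0.001 0.001 0.004] shift [0.136 0.356 0.02 ]
target [572.5  85.9  45. ] turn [0.001 0.001 0.004] shift [0.19  0.398 0.02 ]
target [585.1  80.5  45. ] turn [0.001 0.001 0.004] shift [0.25  0.431 0.02 ]
```

View pics/c7.png

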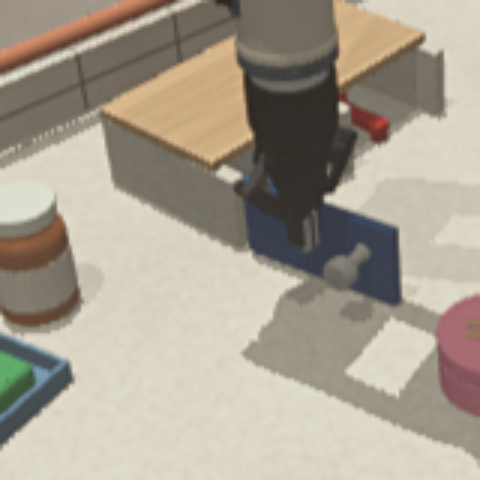

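The finger is on the outer face between hinge and knob, and the door is about half closed. I carry on along the arc.

Call:
step_arm([
  [[0,0,0],[-0.007,0.055,0.01],-1],
  [[0,0,0],[0.002,0.123,0.01],-1],
  [[0,0,0],[0.021,0.188,0.01],-1],
  [[0,0,0],[0.05,0.25,0.01],-1],
  [[0,0,0],[0.09,0.307,0.01],-1],
  [[0,0,0],[0.136,0.356,0.01],-1],
  [[0,0,0],[0.19,0.398,0.01],-1],
  [[0,0,0],[0.25,0.43,0.01],-1],
])

```text
clock: 12.05
eef_pos: [586.7, 82.3, 47.2]
tcp_rot: [3.142, 0.0, 0.095]
contact_force: [-1.2, 1.0, -0.3]
opening: 0.0
grasp_force: 0.6
```

```bash
python3 -c "
from h import *
for th in (.1,0): plan(P(th,18,z=45),A)"|awk '/^t /{if(!n++)print;next}1'
```

```text
t 12.05 tcp [586.7  82.3  47.2] [3.142 0.    0.095] open 0.0 F [-1.2  1.  -0.3]
target [594.5  78.1  45. ] turn [0.    0.    0.004] shift [0.036 0.025 0.011]
target [603.   76.6  45. ] turn [0.    0.    0.004] shift [0.078 0.036 0.011]
```

Call:
step_arm([
  [[0,0,0],[0.02,0.015,0],-1],
  [[0,0,0],[0.04,0.025,0],-1],
  [[0,0,0],[0.055,0.03,0],-1],
  [[0,0,0],[0.065,0.035,0],-1],
  [[0,0,0],[0.075,0.035,0],-1],
  [[0,0,0],[0.075,0.035,0],-1],
])

```text
clock: 12.65
eef_pos: [601.6, 77.7, 47.4]
tcp_rot: [3.142, -0.0, 0.096]
contact_force: [-0.0, 0.1, -0.1]
opening: -0.0
grasp_force: 0.0
```

```bash
python3 -c "
from h import *
im=save('side','s8.png');t=save('top','t8.png');cv2.imwrite('pics/c8.png',np.hstack([cv2.resize(im[150:260,130:240,::-1],None,fx=3,fy=3),cv2.resize(t[110:220,190:300,::-1],None,fx=3,fy=3)]))"
```

```text
(no output)
```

View pics/c8.png

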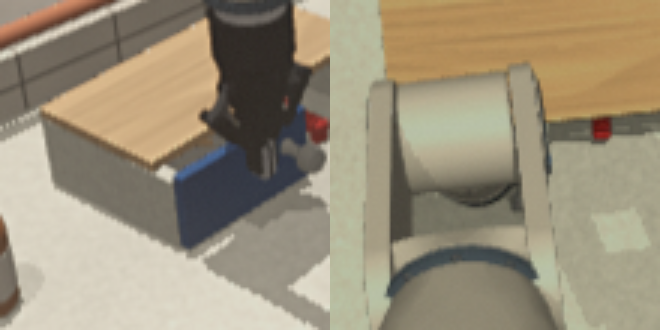

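The door is nearly shut, with no stop force yet. I push on in small steps.

Call:
step_arm([
  [[0,0,0],[0.01,0,0],-1],
  [[0,0,0],[0.02,0,0],-1],
  [[0,0,0],[0.02,0,0],-1],
])

```text
clock: 13.05
eef_pos: [605.8, 78.0, 47.4]
tcp_rot: [-3.142, -0.0, 0.096]
contact_force: [1.3, 0.5, 0.1]
opening: 0.001
grasp_force: 0.0
```

Call:
step_arm([
  [[0,0,0],[0.01,0,0],-1],
  [[0,0,0],[0.015,0,0],-1],
  [[0,0,0],[0.015,0,0],-1],
])

```text
clock: 13.35
eef_pos: [605.9, 78.0, 47.0]
tcp_rot: [3.142, 0.005, 0.096]
contact_force: [-8.6, -0.3, 7.0]
opening: 0.002
grasp_force: 4.6
```

Call:
step_arm([
  [[0,0,0],[0.01,0,0],-1],
  [[0,0,0],[0.01,0,0],-1],
  [[0,0,0],[0.01,0,0],-1],
])

```text
clock: 13.65
eef_pos: [605.9, 78.0, 46.8]
tcp_rot: [3.142, 0.009, 0.096]
contact_force: [-16.1, -0.6, 12.0]
opening: -0.006
grasp_force: 8.1
```

Call:
step_arm([
  [[0,0,0],[-0.02,0,0],-1],
  [[0,0,0],[-0.1,0,0],-1],
  [[0,0,0],[-0.3,0,0],-1],
  [[0,0,0],[-0.5,0,-0.1],-1],
  [[0,0,0],[-0.7,0,-0.3],-1],
  [[0,0,0],[-0.9,0,-0.5],-1],
  [[0,0,0],[-0.9,0,-0.6],-1],
  [[0,0,0],[-0.9,0,-0.6],-1],
])

```text
clock: 14.45
eef_pos: [432.2, 61.3, 170.8]
tcp_rot: [-3.141, -0.006, 0.096]
contact_force: [0.1, 0.5, 0.5]
opening: -0.002
grasp_force: 0.0
```

```bash
python3 -c "
from h import *
im=save('side','s9.png');t=save('top','t9.png');cv2.imwrite('pics/c9.png',np.hstack([cv2.resize(im[150:260,130:240,::-1],None,fx=3,fy=3),cv2.resize(t[110:220,190:300,::-1],None,fx=3,fy=3)]))"
```

```text
(no output)
```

View pics/c9.png

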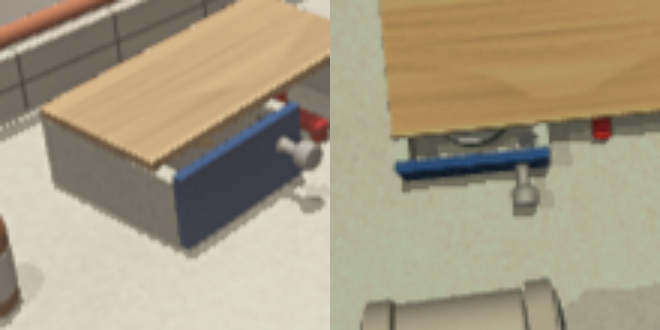

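```bash
python3 -c "
from h import *
print(r.sign_off())"
```

```text
the job is handed in; nothing more can be done
None
```

The job is handed in: the last pictures showed the tin wholly inside the left bay (centre about 62 mm behind the front edge by my estimate) and the blue door shut against its stop, with no result returned at sign-off; I viewed 12 pictures, two over the limit of 10.

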